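# Fit the fuse carrier in the bench supply box

## Task

Switch the bench supply box off by pulling its toggle over towards the robot's side of the box, and only then take the loose fuse carrier from the wooden storage block and fit it in the round socket of the box: pins down through the two slots, push it in against the spring and turn it about a quarter turn clockwise, seen from above, until it stops. Finish while still gripping the carrier, holding it seated and fully turned against the spring so that I can put in the locking screw: do not let go. Leave the other things on the bench alone.

Things in the scene. Friction and masses are not known exactly. Their poses are not given: they have to be found in the camera images.
- supply_box: Grey painted metal box fixed to the bench, 120 (its x) x 280 (its y) x 55 mm high; origin at the centre of its underside, x pointing away from the robot at yaw 0, z up. On its top are the socket (towards its +y end) and the toggle switch (towards its -y end).
- socket (a point): Centre of the bayonet socket, on top of its round steel cover (76 mm across, 7 mm thick), 57 mm above the bench, (0, +80 mm) from the box's centre; axes as the box's. Round hole of 33 mm, with two slots 11 mm wide along the box's +x and -x out to 23.5 mm from the centre. Below is a sprung brass rotor disc, 10 mm under the cover's top at rest; the carrier's nose pushes it down, its pins turn it.
- plunger (a joint): How far the rotor disc is pushed down, m: 0 at rest, 0.012 when the carrier's flange lies on the cover, 0.0125 at its stop. Spring force on the carrier 3 N at 0, 9 N at 0.012. The pins clear the underside of the cover, so that the carrier can turn, from 0.0085 on.
- rotor (a joint): Rotor angle clockwise seen from above, rad: 0 at rest (pins in line with the slots), stop at 1.4 (80 degrees). A spring turns it back: 0.03 N m at 0, 0.11 N m at 1.4. It follows the carrier's pins with about 0.1 rad of play, so the carrier turns about 1.5 rad to the stop; let go, it springs at least part of the way back.
- switch (a joint): Toggle lever angle, rad: 0 = off, leaning 0.5 rad to the box's -x (the robot's side); 1.0 = on, leaning 0.5 rad to the box's +x. It starts on (0.85 to 1.0), turns about a line along the box's y and stays where it is left.
- switch_tip (a point): Centre of the black ball, 26 mm across, at the end of the toggle lever. The steel stem is 10 mm thick; its pivot is at (0, -85 mm) from the box's centre and 77 mm above the bench, the ball's centre 50 mm from the pivot (about 121 mm above the bench when off or on, 127 mm midway). It stands on a dark steel block 70 x 50 x 25 mm on the box's top and takes about 1.5 N to move.
- carrier: Black fuse carrier, about 90 g; origin at the centre of its foot, z up. Grey nose 29 mm across, tapered to 21 mm at the foot, from height 0 to 22 mm; two brass pins 7 mm thick at height 8 mm, out to 21 mm from the axis along its +x and -x; flange 60 mm across from 22 to 28 mm; above it the grip bar. Hangs at first by its flange in the storage block, any yaw. Half a turn makes no difference.
- storage_block: Pale wooden block fixed to the bench, 90 x 90 x 30 mm, with one round well of 46 mm diameter in its middle, in which the carrier stands; origin at the centre of its underside.
- wax_tin: Bystander: round red tin, 69 mm across, 36 mm high; origin under its centre.
- sanding_block: Bystander: sanding block, 64 x 115 x 36 mm; origin under its centre.
- tape_measure: Bystander: yellow tape measure, 37 x 92 x 64 mm; origin under its centre.
- carrier_grip (a point): Middle of the carrier's grip bar, 52 mm above its foot. The bar is 48 mm long (carrier's x, in line with the pins) and 16 mm thick (carrier's y), from 28 to 66 mm above the foot. When fully seated the foot is 22 mm below socket and the flange lies on the cover.
Not all that is in view belongs to the job. There is more than one size of the carrier; the job needs the middle-sized.

How it is judged (in metres and radians):
On the way, in this order (a step that is already met when the one before it is completed fails the run):
1. the switch is off (value of joint switch below 0.2 rad), for 0.2 s.
2. the carrier is pushed into the socket, its pins below the cover (horizontal distance between carrier and socket below 0.005 m and z of carrier in the frame of socket below -0.0165 m and value of joint plunger above 0.006 m), for 0.05 s.
At the end, for the whole second after the job is handed in: Switch under 0.2 rad; carrier within 5 mm of the socket's axis, upright within 0.12 rad, foot 16.5 mm or more below the cover's top; rotor past 1.2 rad, carrier's bar within 0.4 rad of the box's y; fingers still on the carrier (over 2 N), carrier at rest (value of joint switch below 0.2 rad and value of joint rotor above 1.2 rad and horizontal distance between carrier and socket below 0.005 m and z of carrier in the frame of socket below -0.0165 m and angle between the x axis of carrier and the y axis of supply_box, either way round below 0.4 rad and angle between carrier's own z axis and vertical below 0.12 rad and contact force between the fingers and carrier above 2 N and linear speed of carrier below 0.02 m/s); the arm keeps its last pose, push and grip.
It fails at once if the carrier is pushed in while the switch is still on (value of joint plunger above 0.004 m and value of joint switch above 0.3 rad).
It fails at once if another thing on the bench is shifted by more than 30 mm (distance of any of wax_tin, sanding_block, tape_measure from where it was at the start of the episode above 0.03 m).
It also fails if it takes over 54 s, if anything falls off the work surface, if the arm or the gripper's body presses on something with over 40 N, if the wrist force passes 120 N, or if a joint passes its speed limit or range.

## Robot

A 6-joint arm with a two-finger parallel gripper is mounted at the origin on a cart in front of the work surface, level with it; the furniture and walls round the work are solid. World frame = base frame: x ahead of the robot, y to its left, z up, the work surface at z = 0. Lengths are in m, angles in degrees, forces in N, time in s.
With the tool pointing down it reaches from about 0.4 to 0.825 m from the base axis. Payload 7 kg.
Tool frame: the origin (TCP) lies midway between the tips of the shut fingers; the grasp point (between the pads) lies 19 mm behind it; z points along the fingers, x is the direction in which the jaws open and shut, and the axes are right-handed (so a half turn about z gives the same grasp; the last joint's range is limited). The gripper opens to 88 mm and grips with 3 to 60 N. Pads are 19 mm wide; open, the fingers measure 130 mm over their backs; the gripper's body (78 mm by 193 mm) begins 47 mm behind the grasp point.
Start: joints at [80.163, 20.546, 0.682, 0, -70.136, -16.507], TCP at [0.3, 0.605, 0.227] pointing down, gripper open.
Joint ranges: [-176.03, 176.03], [-82.01, 121.73], [-58.28, 71.71], [-173.87, 95.51], [-174.79, -0.11], [-173.66, 173.66]. Speed limits (degrees/s): [136.94, 136.94, 172.46, 180, 180, 180].

## Interface

Orientations are given as [roll, pitch, yaw] about the fixed x, y, z axes, in that order (R = Rz(yaw) Ry(pitch) Rx(roll)).
In Python, from plant import ctrl, vision, nets gives the robot as it stands.
- The arm moves only by the shell command python3 -m jog 'ROWS'. ROWS is text: rows parted by semicolons, each of 7 numbers parted by spaces: the turn, a rotation vector about the tool's x, y, z in units of 0.1 rad (1.0 is 0.1 rad), then the shift along the tool's x, y, z in units of 4 cm (1.0 is 4 cm), then the opening, from -1 (shut) to 1 (fully open). In form: rx ry rz x y z jaw; .... A call has 1 to 8 rows; each row shifts and turns the commanded pose from where the row before left it, along the tool's axes as they then stand; what a row does not reach is not made up. A row lasts 1/8 s, in which the tool goes at most 62.5 mm and 10.7 degrees, less where a joint would pass 70% of its speed; a pose out of reach is approached as far as the arm can. A call with a number of a shift or a turn outside -1 to 1 is refused whole. A call with a gripper value outside its range is refused whole. The fingers move at their own pace and stop on an object; the grip force is fixed at half the most. Time passes only in rows, so rows that do not move let the fingers close. It gives the time, the measured TCP pose, the force and the opening at its end, in the units of the state.
- ctrl.get_obs(): the state, without advancing time (a new reading comes with each control period).
- vision.snapshot(name): name is "scene" or "top"; returns (picture, depth): 480x640x3 uint8, red, green, blue; 480x640 float32, m along the optical axis (not along the pixel's ray), 0 where there is no reading.
- vision.camera_info(name): a dict with "camera_matrix" (3x3 intrinsics, pixels), "D" ([k1, k2, p1, p2, k3] as OpenCV has them; the pictures are not rectified), "camera_from_world" (4x4, takes a point from world to camera coordinates). Camera axes: x right, y down, z forward; pixel columns grow to the right and rows downward; lengths in m; the calibration is good to about 2 mm. A picture is of the moment at which its call begins. camera_info takes no time and is no camera call.
- ctrl.close_job(): hands the job in, once; it reports no verdict.
Trained networks look in the newest picture that a camera, given by its name, has taken for a name from the list of things; names that differ only in an ending like _2 or _b are one class to them, and where a whole thing is asked for, a point or a joint stands for the part that bears it (a point fixed in the world has none). Each returns a list of dicts, best first, with "score" (0 to 1); they miss things now and then, are a little off and sometimes report something else, mostly with a low value. They report only what shows in the picture. A call takes as long as a camera call. They do not tell look-alikes from the thing itself.
- nets.boxes_of(target, camera): "location" ([x, y, z] in m, in world coordinates, good to about 4 mm: the middle of the surface that is visible of it).
The state is a dict: "clock": time; "joint_pos": joint angles; "qvel": joint speeds; "tau": joint torques, N m; "tool_pos": TCP position; "orientation": TCP orientation; "force": force on the tool from outside, world axes, zero at the start; "moment": the same for the moment, N m; "opening": finger opening in m.
Only numpy, scipy, OpenCV 4.12 (cv2) and the standard library are available. Lean on these libraries where they do the work, as an engineer would, in place of code of your own. Each camera call takes 0.05 s, during which the arm holds its last target.

## Working session

There is one attempt and no reset: what is moved stays moved. The work goes in short steps, Python scripts to look and compute and a shell command to move; the robot and the scene stay as the last step left them, time stands still between calls to the robot, and variables do not carry over. Pictures are saved under pics/ and viewed, and the job is handed in when it is done.

```bash
ls; mkdir -p pics
python3 - <<'E'
from plant import ctrl, vision, nets
import cv2, numpy as np
print(ctrl.get_obs())
for n in ("scene","top"):
    im,d=vision.snapshot(n); cv2.imwrite(f"pics/{n}0.png",im[:,:,::-1]); np.save(f"pics/{n}0.npy",d)
    ci=vision.camera_info(n); print(n,ci)
    for t in ("carrier","supply_box","storage_block","switch_tip","carrier_grip","socket","wax_tin","sanding_block","tape_measure") if n=="top" else ("carrier","switch_tip"):
        print(t,[(np.round(r["location"],3).tolist(),round(r["score"],2)) for r in nets.boxes_of(t,n)])
E
```

```text
pics
{'clock': 0.0, 'joint_pos': array([ 8.01636482e+01,  2.05903771e+01,  6.33134585e-01, -1.98176593e-02,
       -7.01355658e+01, -1.65071888e+01]), 'qvel': array([-0.09842507, -0.03447957,  0.0795285 ,  0.00398933,  0.00267272,
       -0.01348328]), 'tau': array([-1.52482065e-03, -5.82712448e+01,  2.93063629e+01,  6.99763566e+00,
        6.81553240e-03, -1.59062547e-04]), 'tool_pos': array([0.29933775, 0.60444634, 0.22563073]), 'orientation': array([-1.79991489e+02, -9.42769645e-02, -1.16350297e+02]), 'force': array([ 0.39190953, -0.3765157 , -0.35058885]), 'moment': array([-0.02684713,  0.02933263,  0.00876052]), 'opening': 0.08729436403752819}
scene {'camera_matrix': array([[598.18616341,   0.        , 323.61633742],
       [  0.        , 598.18616341, 253.03708289],
       [  0.        ,   0.        ,   1.        ]]), 'D': array([-0.10372641,  0.        ,  0.        ,  0.        ,  0.        ]), 'camera_from_world': array([[ 0.84307662, -0.53768885,  0.01060708, -0.36734155],
       [-0.37556888, -0.60276639, -0.70400333,  0.32862482],
       [ 0.38492834,  0.58954506, -0.71011
[... 521 characters left out ...]
0.99973269,  0.00706133,  0.07096805],
       [-0.99137541, -0.02274305, -0.12906415,  0.53128012],
       [ 0.12919024, -0.00415902, -0.9916111 ,  1.15977796],
       [ 0.        ,  0.        ,  0.        ,  1.        ]])}
carrier [([0.497, 0.341, 0.034], 0.76), ([0.428, 0.212, 0.038], 0.56), ([0.383, 0.391, 0.018], 0.55)]
supply_box [([0.532, -0.051, 0.061], 0.76)]
storage_block [([0.501, 0.336, 0.032], 0.67)]
switch_tip [([0.56, -0.128, 0.129], 0.45)]
carrier_grip [([0.5, 0.34, 0.037], 0.8)]
socket [([0.532, -0.051, 0.054], 0.59)]
wax_tin [([0.711, 0.221, 0.037], 0.56), ([0.499, 0.338, 0.033], 0.17)]
sanding_block [([0.709, 0.372, 0.035], 0.89)]
tape_measure [([0.329, 0.27, 0.062], 0.81)]
```

View pics/scene0.png

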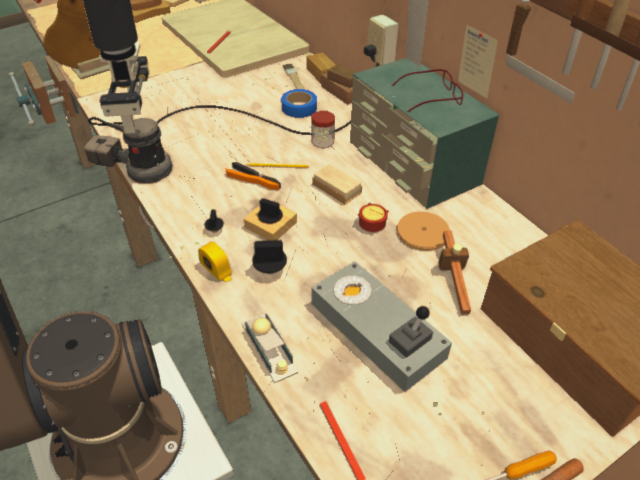

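View pics/top0.png

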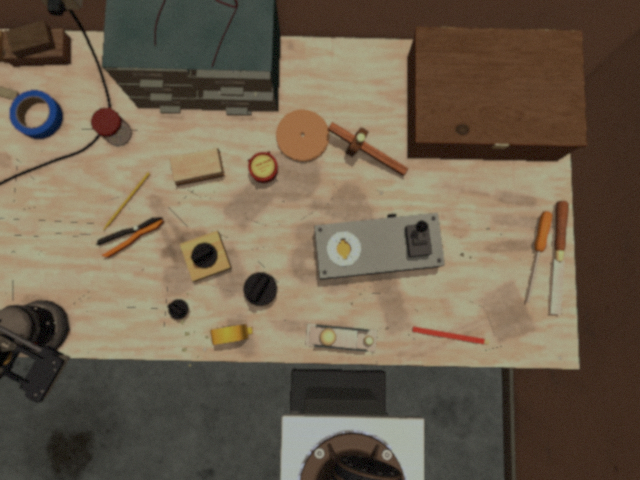

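The overhead view shows the carrier in its block at about (204,254). The big and small look-alikes are at (260,289) and (178,309). The box socket is at (344,248) and the toggle ball at (422,227). Next I measure these precisely.

```bash
cat > h.py <<'E'
import numpy as np, cv2
from plant import vision
def cloud(name,d):
    ci=vision.camera_info(name); K=ci["camera_matrix"];D=np.array(ci["D"]);T=np.linalg.inv(ci["camera_from_world"])
    h,w=d.shape; u,v=np.meshgrid(np.arange(w),np.arange(h))
    n=cv2.undistortPoints(np.stack([u,v],-1).reshape(-1,1,2).astype(np.float64),K,D).reshape(h,w,2)
    P=np.dstack([n*d[...,None],d]); W=P@T[:3,:3].T+T[:3,3]; W[d<=0]=np.nan
    return W
def ray(name,uv,z):
    ci=vision.camera_info(name); K=ci["camera_matrix"];D=np.array(ci["D"]);T=np.linalg.inv(ci["camera_from_world"])
    n=cv2.undistortPoints(np.array(uv,float).reshape(-1,1,2),K,D).reshape(-1,2)
    r=np.c_[n,np.ones(len(n))]@T[:3,:3].T; o=T[:3,3]
    return o+r*((z-o[2])/r[:,2])[:,None]
def proj(name,X):
    ci=vision.camera_info(name);M=ci["camera_from_world"]
    return cv2.projectPoints(np.array(X,float).reshape(-1,1,3),cv2.Rodrigues(M[:3,:3])[0],M[:3,3],ci["camera_matrix"],np.array(ci["D"]))[0].reshape(-1,2)
E
python3 - <<'E'
from h import *
im=cv2.imread("pics/top0.png")
for n in("top","scene"):
    W=cloud(n,np.load(f"pics/{n}0.npy"))
    x,y,z=W[...,0],W[...,1],W[...,2]
    b=(x>.42)&(x<.65)&(y>-.24)&(y<.13)
    m=b&(z>.045)&(z<.066); P=W[m]; r=cv2.minAreaRect(P[:,:2].astype(np.float32)); print(n,"box",r,np.nanmedian(P[:,2]))
    m=b&(z>.105); P=W[m]; print("ball",np.mean(P,0),P.max(0),P.min(0),len(P))
    m=b&(z>.072)&(z<.09); P=W[m]; print("switchblock", cv2.minAreaRect(P[:,:2].astype(np.float32)),len(P))
    for nm,c in (("car",(.5,.336)),("big",(.428,.208)),("small",(.383,.389))):
        q=(np.hypot(x-c[0],y-c[1])<.06)
        hz=z[q]; print(nm,"max z",np.nanpercentile(hz,99.5))
        zt=np.nanpercentile(hz,99); m=q&(z>zt-.012); P=W[m]
        print("   topbar",cv2.minAreaRect(P[:,:2].astype(np.float32)),P.mean(0),len(P))
    q=(abs(x-.5)<.08)&(abs(y-.336)<.08)&(z>.02)&(z<.045);print("block",cv2.minAreaRect(W[q][:,:2].astype(np.float32)))
big=lambda i,u,v,r,s:cv2.resize(i[v-r:v+r,u-r:u+r],None,fx=s,fy=s,interpolation=cv2.INTER_CUBIC)
s=cv2.imread("pics/scene0.png")
a=np.hstack([big(im,204,256,30,6),big(im,344,248,30,6)]);bb=np.hstack([big(s,270,215,30,6),big(s,352,290,30,6)])
cv2.imwrite("pics/crops.png",cv2.resize(np.vstack([a,bb]),(600,600)))
E
```

```text
top box ((0.5332502722740173, -0.04838840663433075), (0.12074406445026398, 0.28083667159080505), 7.274097442626953) 0.05553456331923634
ball [ 0.56357343 -0.1280368   0.12881301] [ 0.57625125 -0.11693137  0.13709864] [ 0.5494911  -0.14046684  0.10610572] 124
switchblock ((0.5436268448829651, -0.13174664974212646), (0.06995070725679398, 0.0516834631562233), 6.7935566902160645) 581
car max z 0.07706672618566392
   topbar ((0.5033507347106934, 0.34473761916160583), (0.016494615003466606, 0.047222938388586044), 33.446876525878906) [0.50275907 0.34408269 0.07332166] 169
big max z 0.0887339603869111
   topbar ((0.4304414689540863, 0.21653324365615845), (0.021128453314304352, 0.06139488145709038), 61.34278869628906) [0.43026018 0.21597662 0.0844417 ] 272
small max z 0.05409412603308876
   topbar ((0.38142532110214233, 0.4001724123954773), (0.037641167640686035, 0.012212814763188362), 57.94710159301758) [0.38123844 0.39943023 0.05093803] 106
block ((0.5034983158111572, 0.3456963896751404), (0.09202009439468384, 0.09129547327756882), 21.227996826171875)
scene box ((0.532773494720459, -0.04995
[... 321 characters left out ...]
 6.522165298461914) 785
car max z 0.07503497951772665
   topbar ((0.5025769472122192, 0.34180116653442383), (0.020548228174448013, 0.050647590309381485), 33.16701126098633) [0.50083411 0.34026862 0.07051041] 145
big max z 0.08625839479351069
   topbar ((0.42944592237472534, 0.21257883310317993), (0.02387721836566925, 0.060011666268110275), 60.60934829711914) [0.42842111 0.21076902 0.08183528] 270
small max z 0.0515886682830208
   topbar ((0.3809928894042969, 0.3957529366016388), (0.03947574645280838, 0.013060182332992554), 59.634422302246094) [0.38083893 0.39385748 0.0484163 ] 81
block ((0.5019334554672241, 0.34283924102783203), (0.09645526856184006, 0.09680972993373871), 22.302053451538086)
```

View pics/crops.png

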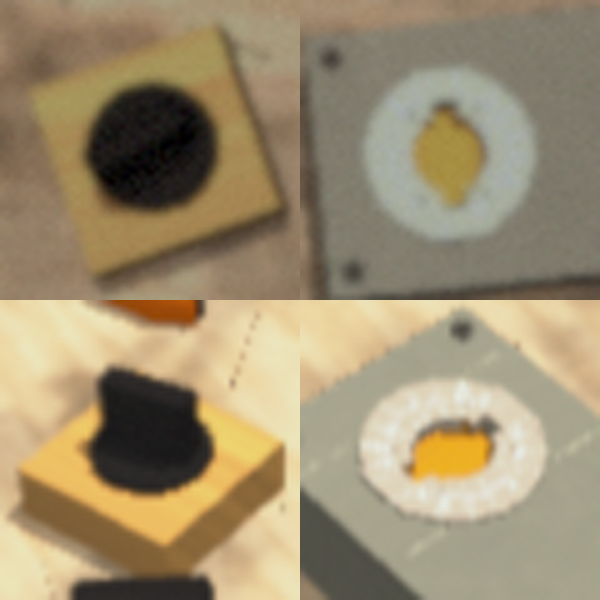

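```bash
cat >> h.py <<'E'
from scipy.spatial.transform import Rotation as Rn
from plant import ctrl
def go(p,yaw):
    """remaining: turn rz units about tool z, then shift (units of 4cm) along tool axes after that turn"""
    o=ctrl.get_obs(); R=Rn.from_euler('xyz',o["orientation"],degrees=True)
    T=Rn.from_euler('xyz',[180,0,yaw],degrees=True)
    rv=(R.inv()*T).as_rotvec()/0.1
    s=T.inv().apply(np.array(p)-o["tool_pos"])/0.04
    print("t",round(o["clock"],2),"tcp",o["tool_pos"].round(4),o["orientation"].round(2),"j",o["joint_pos"].round(1),"F",o["force"].round(1),"M",o["moment"].round(2),"op",round(o["opening"],4))
    print("rot",rv.round(2),"shift",s.round(3))
E
python3 -m jog '0 0 1 0 0 0 1; 0 0 1 0 0 0 0.5; 0 0 1 0 0 0 0; 0 0 1 0 0 0 0; 0 0 1 0 0 0 0; 0 0 1 0 0 0 0; 0 0 1 0 0 0 0; 0 0 1 0 0 0 0'
python3 -m jog '0 0 1 0 0 0 0; 0 0 0.84 0 0 0 0'
python3 -c "
from h import *
go([.5835-.02,-.130,.20],-172.7)"
```

```text
clock: 1.65
tool_pos: [0.2995, 0.6049, 0.2266]
orientation: [180.0, -0.0, -162.4]
force: [0.1, -0.5, 0.9]
opening: 0.0437
clock: 1.9
tool_pos: [0.2996, 0.6049, 0.2266]
orientation: [180.0, 0.0, -172.9]
force: [-0.1, -0.3, 0.4]
opening: 0.0438
t 1.9 tcp [0.2996 0.6049 0.2266] [ 180.     0.  -172.9] j [ 80.2  20.5   0.7   0.  -70.1 -73.1] F [-0.1 -0.3  0.4] M [ 0.03 -0.01  0.03] op 0.0438
rot [ 0.    0.   -0.03] shift [ -4.21  -19.061   0.665]
```

```bash
python3 -m jog '0 0 0 -0.21 -0.95 0 0;0 0 0 -0.21 -0.95 0 0;0 0 0 -0.21 -0.95 0 0;0 0 0 -0.21 -0.95 0 0;0 0 0 -0.21 -0.95 0 0;0 0 0 -0.21 -0.95 0 0;0 0 0 -0.21 -0.95 0 0;0 0 0 -0.21 -0.95 0 0'
python3 -m jog '0 0 0 -0.21 -0.95 0 0;0 0 0 -0.21 -0.95 0 0;0 0 0 -0.21 -0.95 0 0;0 0 0 -0.21 -0.95 0 0;0 0 0 -0.21 -0.95 0 0;0 0 0 -0.21 -0.95 0 0;0 0 0 -0.21 -0.95 0 0;0 0 0 -0.21 -0.95 0 0'
python3 -m jog '0 0 0 -0.21 -0.95 0 0;0 0 0 -0.21 -0.95 0 0;0 0 0 -0.21 -0.95 0 0;0 0 0 -0.21 -0.95 0 0;0 0 0 0 0 0 0;0 0 0 0 0 0 0'
python3 -c "
from h import *
go([.563,-.131,.107],-172.7)
for n in ('scene','top'):
    im,d=vision.snapshot(n); cv2.imwrite(f'pics/{n}1.png',im[:,:,::-1]); np.save(f'pics/{n}1.npy',d)
"
```

```text
clock: 2.9
tool_pos: [0.405, 0.3107, 0.2269]
orientation: [180.0, 0.0, -172.7]
force: [0.2, -0.4, 0.5]
opening: 0.0438
clock: 3.9
tool_pos: [0.5102, 0.0176, 0.2269]
orientation: [180.0, 0.0, -172.7]
force: [0.2, -0.1, 1.0]
opening: 0.0437
clock: 4.65
tool_pos: [0.5622, -0.1277, 0.2264]
orientation: [180.0, -0.0, -172.8]
force: [-0.2, -0.1, -0.1]
opening: 0.0438
t 4.65 tcp [ 0.5622 -0.1277  0.2264] [ 1.7999e+02 -2.0000e-02 -1.7277e+02] j [  6.6  11.3 -12.1  -0.  -66.6   0.6] F [-0.2 -0.1 -0.1] M [ 0.06 -0.06 -0.  ] op 0.0438
rot [ 0.   -0.   -0.01] shift [-0.009 -0.085  2.985]
```

View pics/scene1.png

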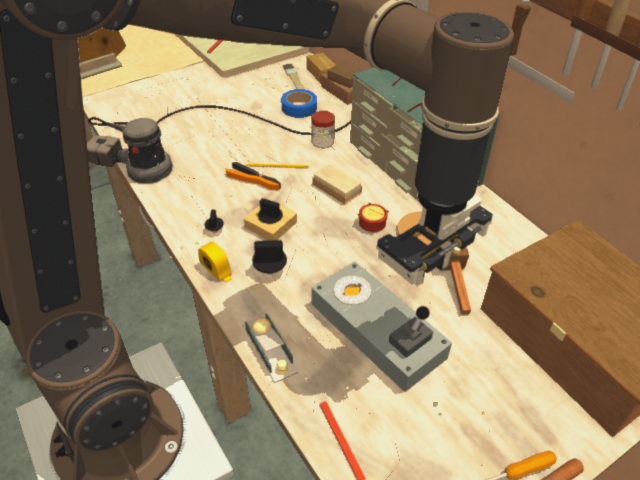

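```bash
python3 -m jog '0 0 0 0 -0.08 0.6 0;0 0 0 0 0 0.6 0;0 0 0 0 0 0.6 0;0 0 0 0 0 0.6 0;0 0 0 0 0 0.58 0;0 0 0 0 0 0 0'
python3 -c "
from h import *
for n in ('scene','top'):
    im,d=vision.snapshot(n); cv2.imwrite(f'pics/{n}2.png',im[:,:,::-1])
    c=(420,310) if n=='scene' else (420,225)
    cv2.imwrite(f'pics/{n}2c.png',cv2.resize(im[c[1]-90:c[1]+90,c[0]-100:c[0]+100,::-1],None,fx=4,fy=3))
R=Rn.from_euler('z',7.3,degrees=True)
print(R.apply([-.033,0,0]))
go(list(np.array([.5436,-.133,.107])+R.apply([-.034,0,0])),-172.7)
"
```

```text
clock: 5.5
tool_pos: [0.5616, -0.1301, 0.1061]
orientation: [180.0, -0.2, -172.7]
force: [-0.4, 0.5, 0.3]
opening: 0.0438
[-0.03273252 -0.00419313  0.        ]
t 5.6 tcp [ 0.5633 -0.1304  0.1082] [-1.7998e+02  4.0000e-02 -1.7266e+02] j [  6.4  17.5 -20.7   0.  -51.8   1. ] F [ 0.5 -0.8  0.1] M [ 0.06 -0.04 -0.02] op 0.0435
rot [-0.    0.01  0.01] shift [ 1.347 -0.002  0.031]
```

View pics/scene2c.png

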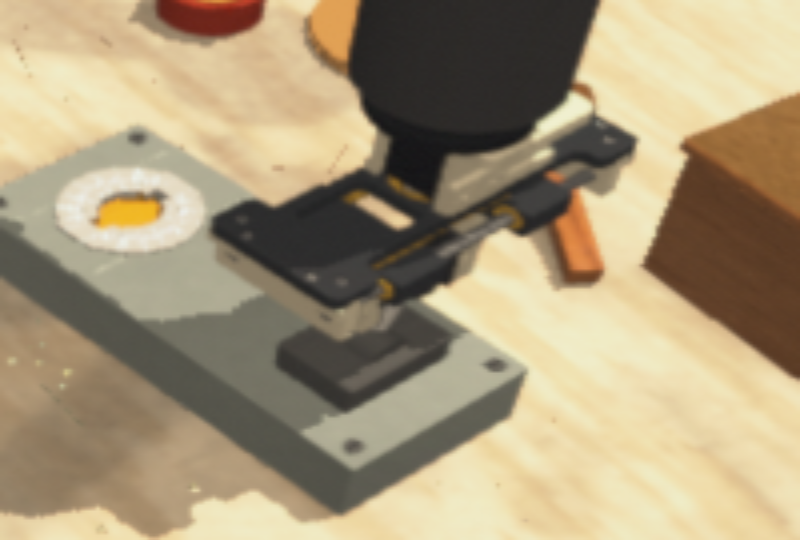

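The gripper now straddles the toggle above the dark block and the force is near zero. I'll pull towards the robot and lift.

```bash
python3 -m jog '0 0 0 0.34 0 0 0;0 0 0 0.34 0 0 0;0 0 0 0.34 0 0 0;0 0 0 0.33 0 0 0;0 0 0 0 0 0 0;0 0 0 0 0 0 0'
python3 -c "
from h import *
go([.503,.343,.20],-146.7)"
python3 -m jog '0 0 0 -0.1 0 0 0;0 0 0 0 0 -0.8 0;0 0 0 0 0 -0.8 0;0 0 0 0 0 -0.8 0;0 0 0 0 0 -0.7 0.5;0 0 0 0 0 0 1'
```

```text
clock: 6.35
tool_pos: [0.5104, -0.1376, 0.1082]
orientation: [-180.0, 0.2, -172.7]
force: [4.6, 3.0, 2.4]
opening: 0.044
t 6.35 tcp [ 0.5104 -0.1376  0.1082] [-179.99    0.21 -172.7 ] j [  6.2  13.1 -27.    0.  -49.7   1.1] F [4.6 3.  2.4] M [ 0.73 -1.95  0.07] op 0.044
rot [-0.01  0.04 -4.54] shift [-6.442 10.143 -2.295]
clock: 7.1
tool_pos: [0.5132, -0.1375, 0.2331]
orientation: [-180.0, 0.1, -172.7]
force: [0.5, -0.2, 0.0]
opening: 0.0584
```

```bash
python3 -m jog '0 0 -0.9 0 0 0 1;0 0 -0.9 0 0 0 1;0 0 -0.9 0 0 0 1;0 0 -0.9 0 0 0 1;0 0 -0.94 0 0 0 1'
python3 -c "
from h import *
go([.503,.343,.20],-146.7)"
```

```text
clock: 7.72
tool_pos: [0.5118, -0.1373, 0.2299]
orientation: [179.9, -0.2, -146.6]
force: [-0.3, -0.7, 0.3]
opening: 0.0874
t 7.72 tcp [ 0.5118 -0.1373  0.2299] [ 1.7989e+02 -1.5000e-01 -1.4656e+02] j [  6.2   6.8 -17.1  -0.  -66.2  27.3] F [-0.3 -0.7  0.3] M [ 0.07 -0.04 -0.03] op 0.0874
rot [ 0.02 -0.03  0.02] shift [-6.409 10.157  0.747]
```

```bash
python3 -m jog '0 0 0 -0.58 0.92 0 1;0 0 0 -0.58 0.92 0 1;0 0 0 -0.58 0.92 0 1;0 0 0 -0.58 0.92 0 1;0 0 0 -0.58 0.92 0 1;0 0 0 -0.58 0.92 0 1;0 0 0 -0.58 0.92 0 1;0 0 0 -0.58 0.92 0 1'
python3 -m jog '0 0 0 -0.58 0.92 0 1;0 0 0 -0.58 0.92 0 1;0 0 0 -0.58 0.92 0 1;0 0 0 0 0 0 1;0 0 0 0 0 0 1'
python3 - <<'E'
from h import *
go([.503,.3433,.20],-146.7)
for n in ('scene','top'):
    im,d=vision.snapshot(n); cv2.imwrite(f'pics/{n}3.png',im[:,:,::-1]); np.save(f"pics/{n}3.npy",d)
    W=cloud(n,d);x,y,z=W[...,0],W[...,1],W[...,2]
    m=(x>.42)&(x<.65)&(y>-.24)&(y<-.08)&(z>.105)&(z<.15); P=W[m]; print("ball",np.mean(P,0),P.max(0),P.min(0),len(P))
E
```

```text
clock: 8.72
tool_pos: [0.5055, 0.2112, 0.23]
orientation: [-180.0, -0.2, -146.7]
force: [0.6, -0.8, -0.4]
opening: 0.0875
clock: 9.35
tool_pos: [0.5036, 0.3403, 0.23]
orientation: [-180.0, -0.2, -146.7]
force: [-0.2, 0.1, 0.2]
opening: 0.0877
t 9.35 tcp [0.5036 0.3403 0.23  ] [-1.7996e+02 -1.7000e-01 -1.4670e+02] j [ 52.4  14.3  -7.8  -0.  -68.2 -19.1] F [-0.2  0.1  0.2] M [ 0.03 -0.07  0.  ] op 0.0877
rot [-0.01 -0.03  0.  ] shift [-0.028  0.07   0.75 ]
ball [ 0.51671533 -0.14002521  0.12803746] [ 0.53083126 -0.12639533  0.13764701] [ 0.50692863 -0.1499814   0.11359654] 165
ball [ 0.51933919 -0.1337013   0.12928655] [ 0.53452402 -0.12233271  0.13745579] [ 0.50847067 -0.14671615  0.10589055] 122
```

View pics/scene3.png

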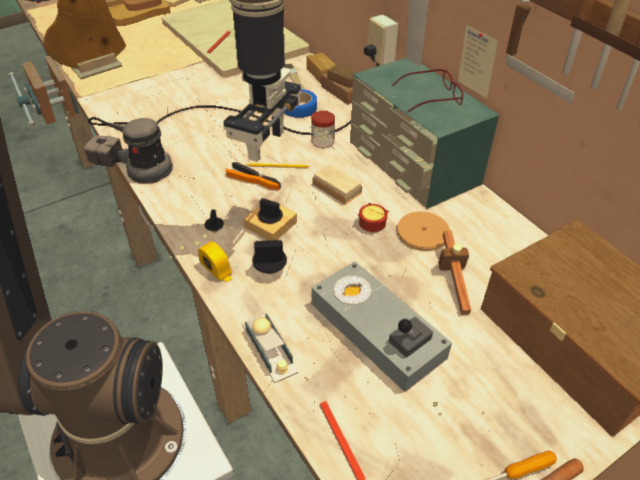

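View pics/top3.png

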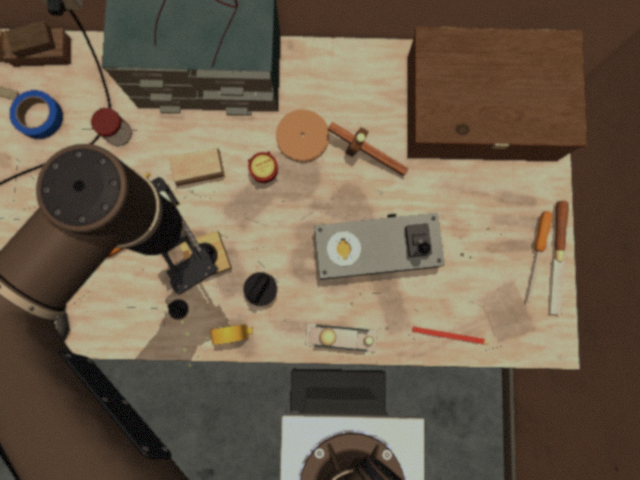

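The toggle ball has moved about 24 mm to the robot's side of the pivot, so the switch is off. Next I check the hand against its projection, then descend to the carrier.

```bash
python3 -c "
from h import *
print(proj('scene',[[.5036,.3403,.23]]),proj('top',[[.5036,.3403,.23]]))
R=Rn.from_euler('z',33.3,degrees=True)
print(proj('scene',[np.array([.5036,.3403,.235])+R.apply([s*.055,0,0]) for s in(-1,1)]))"
python3 -m jog '0 0 0 -0.03 0.07 0.7 1;0 0 0 0 0 0.8 1;0 0 0 0 0 0.8 1;0 0 0 0 0 0.8 1;0 0 0 0 0 0.6 1;0 0 0 0 0 0.5 1;0 0 0 0 0 0.3 1;0 0 0 0 0 0 1'
python3 -c "
from h import *
go([.503,.3433,.042],-146.7)
for n in ('scene','top'):
    im,d=vision.snapshot(n); cv2.imwrite(f'pics/{n}4.png',im[:,:,::-1])
    c=(270,190) if n=='scene' else (200,250)
    cv2.imwrite(f'pics/{n}4c.png',cv2.resize(im[c[1]-75:c[1]+75,c[0]-100:c[0]+100,::-1],None,fx=4,fy=4))
"
```

```text
[[265.9008187  146.52486368]] [[184.8865304  243.47486116]]
[[253.20826811 158.55727501]
 [277.65161457 131.41244402]]
clock: 10.45
tool_pos: [0.5037, 0.3433, 0.0509]
orientation: [-180.0, -0.1, -146.8]
force: [0.6, 0.1, -0.2]
opening: 0.0873
t 10.45 tcp [0.5037 0.3433 0.0509] [-1.7998e+02 -7.0000e-02 -1.4675e+02] j [ 52.6  23.9 -19.7  -0.  -46.4 -19.4] F [ 0.6  0.1 -0.2] M [ 0.03 -0.    0.03] op 0.0873
rot [-0.   -0.01 -0.01] shift [0.015 0.01  0.223]
```

View pics/scene4c.png

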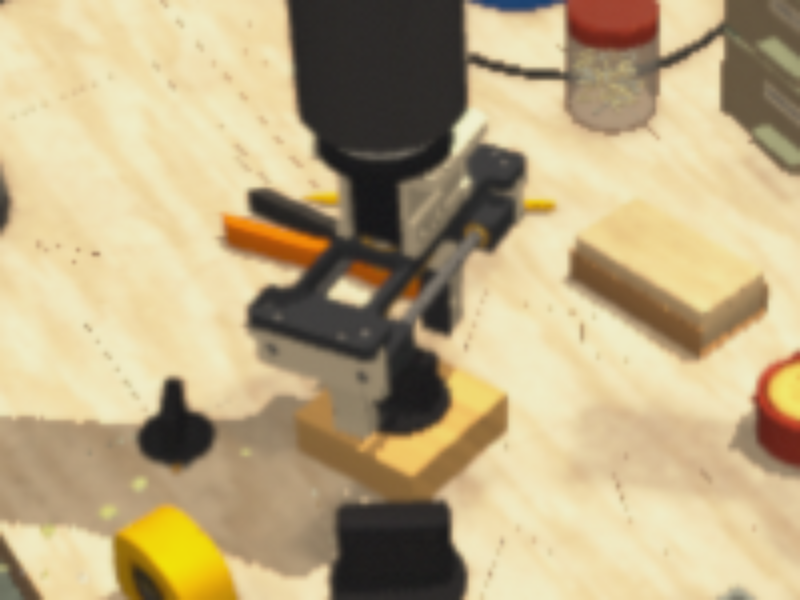

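The fingers stand either side of the carrier in its block, clear of the decoys. I'll go down 8 mm more and close.

```bash
python3 -m jog '0 0 0 0 0 0.2 1;0 0 0 0 0 0 0;0 0 0 0 0 0 -1;0 0 0 0 0 0 -1;0 0 0 0 0 0 -1;0 0 0 0 0 0 -1;0 0 0 0 0 0 -1;0 0 0 0 0 0 -1'
python3 -m jog '0 0 0 0 0 -0.3 -1;0 0 0 0 0 -0.6 -1;0 0 0 0 0 -0.9 -1;0 0 0 0 0 -0.9 -1;0 0 0 0 0 -0.8 -1;0 0 0 0 0 0 -1'
python3 -c "
from h import *
go([.5228,.030,.17],-82.7)"
```

```text
clock: 11.55
tool_pos: [0.5039, 0.3442, 0.0434]
orientation: [-180.0, 0.0, -146.7]
force: [0.2, -0.0, -0.5]
opening: 0.0228
clock: 12.3
tool_pos: [0.5051, 0.3454, 0.1873]
orientation: [179.9, 0.3, -146.7]
force: [-0.2, -0.1, -1.3]
opening: 0.0154
t 12.3 tcp [0.5051 0.3454 0.1873] [ 179.92    0.34 -146.69] j [ 52.7  16.  -11.1   0.  -62.5 -19.4] F [-0.2 -0.1 -1.3] M [ 0.04 -0.01  0.04] op 0.0154
rot [ -0.02   0.06 -11.17] shift [7.876 0.562 0.432]
```

```bash
python3 -m jog '0 0 -0.93 0 0 0 -1;0 0 -0.93 0 0 0 -1;0 0 -0.93 0 0 0 -1;0 0 -0.93 0 0 0 -1;0 0 -0.93 0 0 0 -1;0 0 -0.93 0 0 0 -1'
python3 -m jog '0 0 -0.93 0 0 0 -1;0 0 -0.93 0 0 0 -1;0 0 -0.93 0 0 0 -1;0 0 -0.93 0 0 0 -1;0 0 -0.93 0 0 0 -1;0 0 -0.93 0 0 0 -1;0 0 0 0 0 0 -1'
python3 -m jog '0 0 0 0.79 0.05 0 -1;0 0 0 0.79 0.05 0 -1;0 0 0 0.79 0.05 0 -1;0 0 0 0.79 0.05 0 -1;0 0 0 0.79 0.05 0 -1;0 0 0 0.79 0.05 0 -1;0 0 0 0.79 0.05 0 -1;0 0 0 0.79 0.05 0 -1'
python3 -m jog '0 0 0 0.79 0.05 0 -1;0 0 0 0.75 0.05 0 -1;0 0 0 0 0 0 -1;0 0 0 0 0 0 -1'
python3 -c "
from h import *
go([.5228,.030,.17],-82.7)
for n in ('scene','top'):
    im,d=vision.snapshot(n); cv2.imwrite(f'pics/{n}5.png',im[:,:,::-1]);np.save(f'pics/{n}5.npy',d)
    c=(350,250) if n=='scene' else (344,240)
    cv2.imwrite(f'pics/{n}5c.png',cv2.resize(im[c[1]-75:c[1]+75,c[0]-100:c[0]+100,::-1],None,fx=4,fy=4))
"
```

```text
clock: 13.05
tool_pos: [0.5034, 0.3438, 0.1828]
orientation: [180.0, -0.1, -114.6]
force: [-0.3, 0.1, -1.0]
opening: 0.0157
clock: 13.92
tool_pos: [0.5035, 0.3439, 0.1829]
orientation: [180.0, -0.0, -82.8]
force: [0.3, 0.2, -1.5]
opening: 0.0156
clock: 14.92
tool_pos: [0.5192, 0.0894, 0.1834]
orientation: [180.0, 0.0, -82.9]
force: [0.0, 0.7, -0.5]
opening: 0.0158
clock: 15.42
tool_pos: [0.5233, 0.0293, 0.1834]
orientation: [-180.0, 0.0, -82.9]
force: [-0.2, -0.1, -1.2]
opening: 0.0156
t 15.43 tcp [0.5233 0.0293 0.1834] [-1.800e+02  1.000e-02 -8.288e+01] j [ 24.7   8.3 -21.8  -0.  -59.9  72.5] F [-0.2 -0.1 -1.2] M [-0.06 -0.01 -0.02] op 0.0156
rot [-0.    0.   -0.03] shift [-0.019  0.009  0.335]
```

View pics/scene5c.png

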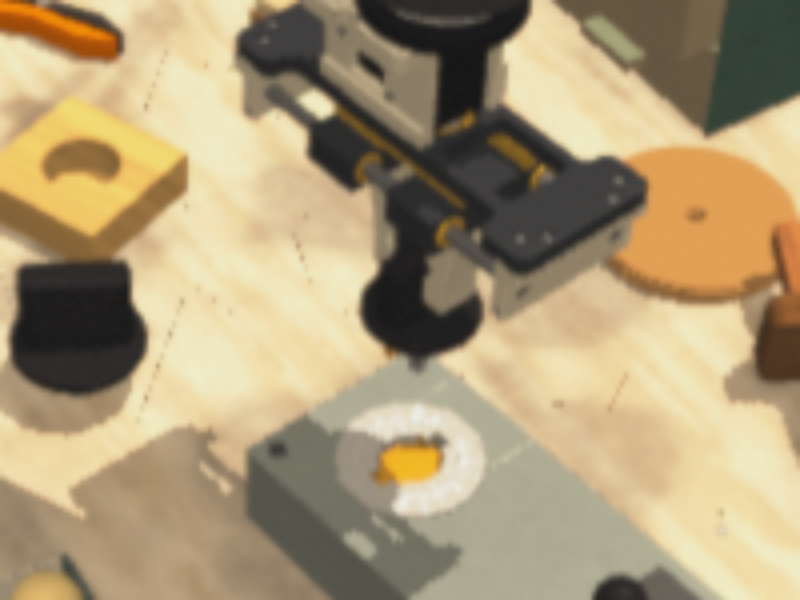

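View pics/top5c.png

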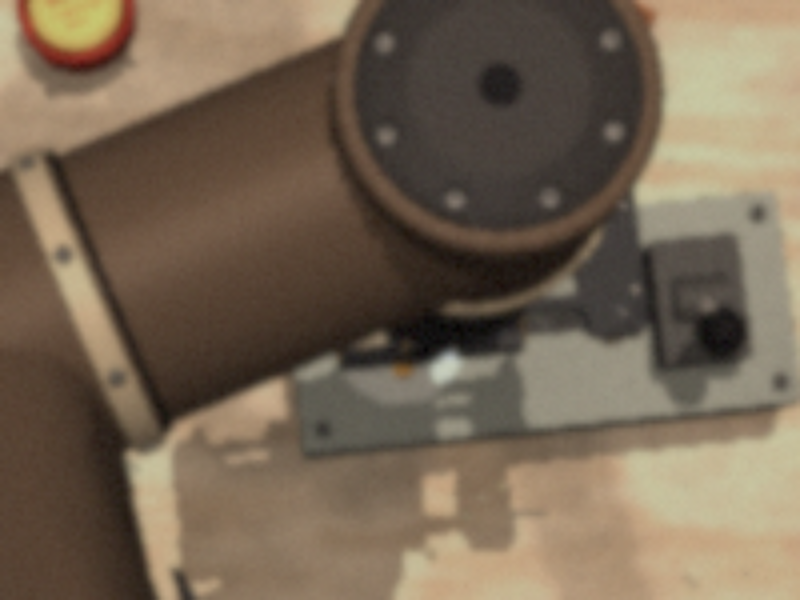

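```bash
cat > fit.py <<'E'
from h import *
from scipy.optimize import least_squares
import sys
def circ(c,r,z,n=180):
    t=np.linspace(0,2*np.pi,n); return np.c_[c[0]+r*np.cos(t),c[1]+r*np.sin(t),np.full(n,z)]
def cover(name,f):
    im=cv2.imread(f).astype(int); c=proj(name,[[.5228,.030,.057]])[0].astype(int)
    r=35; sub=im[c[1]-r:c[1]+r,c[0]-r:c[0]+r]
    return sub,c
def fit_edge(name,gray,p0,hullf,ang_ok,span=8):
    """search radial gradient edges about model hull, fit params"""
    p=np.array(p0,float)
    for it in range(8):
        H=cv2.convexHull(hullf(p).astype(np.float32))[:,0]; cen=H.mean(0)
        pts=[]
        for a in np.arange(0,360,3):
            if not ang_ok(a): continue
            d=np.array([np.cos(np.radians(a)),np.sin(np.radians(a))])
            rr=np.arange(2,60,.25); q=cen+rr[:,None]*d
            s=np.array([cv2.pointPolygonTest(H.reshape(-1,1,2),(float(x),float(y)),True) for x,y in q])
            r0=rr[np.argmin(abs(s))]; k=np.arange(r0-span,r0+span,.25)
            q=cen+k[:,None]*d
            v=cv2.remap(gray,q[:,0].astype(np.float32)[None],q[:,1].astype(np.float32)[None],cv2.INTER_LINEAR)[0]
            g=abs(np.convolve(v,np.r_[np.ones(4),-np.ones(4)],'same')); g[:5]=0;g[-5:]=0
            i=np.argmax(g)
            if g[i]>60: pts.append(cen+(k[i]-.125)*d)
        pts=np.array(pts)
        def res(p):
            H=cv2.convexHull(hullf(p).astype(np.float32))
            return [cv2.pointPolygonTest(H,(float(x),float(y)),True) for x,y in pts]
        so=least_squares(res,p,loss='soft_l1',f_scale=.4,diff_step=1e-3); p=so.x
        span=max(3,span-1)
    return p,len(pts),np.median(np.abs(res(p)))
if __name__=="__main__":
    for n in("scene","top"):
        im=cv2.imread(f"pics/{n}0.png"); g=cv2.cvtColor(im,cv2.COLOR_BGR2GRAY).astype(np.float32)
        if n=="scene": g=im[...,2].astype(np.float32)
        print(n,"cover",fit_edge(n,g,[.5228,.030],lambda p:proj(n,circ(p,.038,.057)),lambda a:True,5))
        if n=="top":print("car0",fit_edge(n,g,[.503,.343],lambda p:proj(n,np.r_[circ(p,.03,.030),circ(p,.03,.036)]),lambda a:True,5))
    n="scene"; im=cv2.imread(f"pics/{sys.argv[1]}"); g=im[...,2].astype(np.float32); z0=float(sys.argv[2])
    r=fit_edge(n,g,[.5228,.030,z0],lambda p:proj(n,np.r_[circ(p,.03,p[2]),circ(p,.03,p[2]+.006)]),lambda a:-10<=a<=190,5)
    print("flange bottom",r)
    H=cv2.convexHull(proj(n,np.r_[circ(r[0],.03,r[0][2]),circ(r[0],.03,r[0][2]+.006)]).astype(np.float32))
    c=H.mean(0)[0].astype(int); S=8
    w=im[c[1]-35:c[1]+55,c[0]-40:c[0]+40]; w=cv2.resize(w,None,fx=6,fy=6)
    cv2.polylines(w,[((H-(c-[40,35])+.5)*6).astype(np.int32)],True,(0,255,0),1); cv2.imwrite("pics/fit_%s"%sys.argv[1],w)
E
python3 fit.py scene5.png .173
```

```text
scene cover (array([0.52340742, 0.03048936]), 120, np.float64(0.1177426815400871))
top cover (array([0.52364958, 0.03149128]), 109, np.float64(0.16195162130797447))
car0 (array([0.50345223, 0.34586924]), 120, np.float64(0.4639746900125684))
flange bottom (array([0.54153143, 0.05367034, 0.1331312 ]), 64, np.float64(0.17542638462671759))
```

View pics/fit_scene5.png

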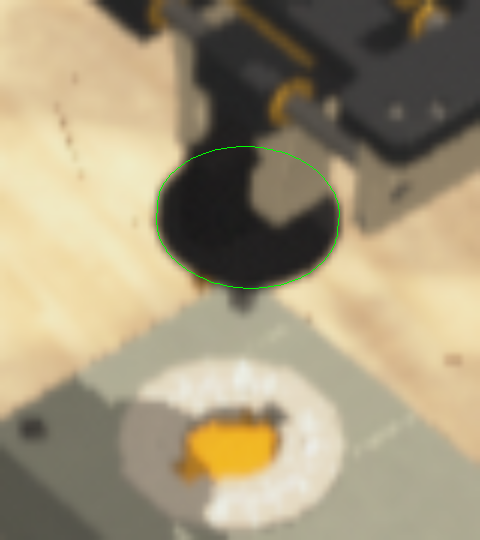

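```bash
cat > fit2.py <<'E'
from fit import *
n="scene"; f=sys.argv[1]; im=cv2.imread(f"pics/{f}"); g=im[...,2].astype(np.float32)
for z in map(float,sys.argv[2:]):
    print(z,fit_edge(n,g,[.5228+(.15-z)*0.3,.030+(.15-z)*.5,],lambda p:proj(n,np.r_[circ(p,.03,z),circ(p,.03,z+.006)]),lambda a:-10<=a<=190,6))
E
python3 fit2.py scene5.png .14 .15 .16 .165 .17
python3 - <<'E'
from h import *
W=cloud("scene",np.load("pics/scene5.npy")); 
# flange top depth points
for uv in [(345,250),(340,254),(347,254),(352,256)]: print(uv,W[uv[1],uv[0]].round(4))
T=np.linalg.inv(vision.camera_info("scene")["camera_from_world"]);print(T[:3,3])
E
```

```text
0.14 (array([0.53757246, 0.04844651]), 64, np.float64(0.18409587545071354))
0.15 (array([0.53185498, 0.04090874]), 64, np.float64(0.24209791278297518))
0.16 (array([0.52608307, 0.03341881]), 64, np.float64(0.2914100491133111))
0.165 (array([0.52321797, 0.02960295]), 64, np.float64(0.32930767889734075))
0.17 (array([0.52025194, 0.02577591]), 64, np.float64(0.3061835002458101))
(345, 250) [0.4988 0.0282 0.1847]
(340, 254) [0.4947 0.0379 0.1679]
(347, 254) [0.5003 0.0232 0.1775]
(352, 256) [0.511  0.0215 0.1678]
[ 0.03227611 -0.61334977  0.97472485]
```

```bash
python3 -m jog '0 0 -0.03 -0.036 -0.017 0.4 -1;0 0 0 0 0 0.5 -1;0 0 0 0 0 0.5 -1;0 0 0 0 0 0.35 -1;0 0 0 0 0 0.15 -1;0 0 0 0 0 0 -1;0 0 0 0 0 0 -1'
python3 -c "
from h import *
go([.5234,.031,.17],-82.7)
for n in ('scene','top'):
    im,d=vision.snapshot(n); cv2.imwrite(f'pics/{n}6.png',im[:,:,::-1]);np.save(f'pics/{n}6.npy',d)
"
python3 fit.py scene6.png .087; python3 fit2.py scene6.png .083 .085 .087 .089
```

```text
clock: 16.4
tool_pos: [0.5246, 0.0315, 0.108]
orientation: [-179.9, 0.0, -82.6]
force: [0.3, -0.1, -1.2]
opening: 0.0161
t 16.4 tcp [0.5246 0.0315 0.108 ] [-1.7994e+02  1.0000e-02 -8.2590e+01] j [ 24.8  12.9 -27.3   0.  -49.7  72.6] F [ 0.3 -0.1 -1.2] M [-0.07 -0.    0.04] op 0.0161
rot [-0.01  0.    0.02] shift [ 0.009  0.031 -1.551]
scene cover (array([0.52340742, 0.03048936]), 120, np.float64(0.1177426815400871))
top cover (array([0.52364958, 0.03149128]), 109, np.float64(0.16195162130797447))
car0 (array([0.50345223, 0.34586924]), 120, np.float64(0.4639746900125684))
flange bottom (array([0.53834411, 0.05021196, 0.06338698]), 64, np.float64(0.07983659600494555))
0.083 (array([0.5517255 , 0.05733289]), 40, np.float64(0.5461468326081323))
0.085 (array([0.55107692, 0.05564621]), 39, np.float64(0.6249709029279327))
0.087 (array([0.54949765, 0.05450024]), 40, np.float64(0.5927069129339724))
0.089 (array([0.54857923, 0.05264851]), 40, np.float64(0.5915827091307069))
```

View pics/fit_scene6.png

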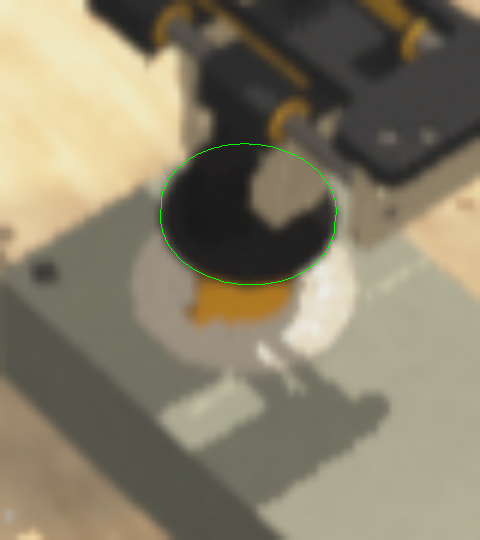

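```bash
sed -i 's/\[.5228+(.15-z)\*0.3,.030+(.15-z)\*.5,\]/[.524,.032]/' fit2.py; python3 fit2.py scene6.png .083 .085 .087 .089 .091 .093;  python3 fit2.py scene5.png .161 .165 .169
python3 - <<'E'
from h import *
W=cloud("scene",np.load("pics/scene6.npy"))
c=proj("scene",[[.524,.031,.09]])[0].astype(int);print(c)
for dv in range(-6,16,3): print(dv,[tuple(W[c[1]+dv,c[0]+du].round(3)) for du in (-9,-5,0)])
E
```

```text
0.083 (array([0.52800271, 0.03670077]), 64, np.float64(0.1037432750236737))
0.085 (array([0.52691396, 0.03533966]), 64, np.float64(0.13144278826327044))
0.087 (array([0.52584595, 0.03394017]), 64, np.float64(0.13284942369098235))
0.089 (array([0.52476623, 0.03253427]), 64, np.float64(0.16036395016133487))
0.091 (array([0.52372747, 0.03115612]), 64, np.float64(0.162155722292603))
0.093 (array([0.52261688, 0.02971466]), 64, np.float64(0.1802723833604023))
0.161 (array([0.52551539, 0.03263029]), 64, np.float64(0.3175899736870248))
0.165 (array([0.52318305, 0.02963913]), 64, np.float64(0.3383587542432256))
0.169 (array([0.52084155, 0.02652708]), 64, np.float64(0.3212714659641571))
[352 277]
-6 [(np.float64(0.5), np.float64(0.033), np.float64(0.122)), (np.float64(0.503), np.float64(0.024), np.float64(0.129)), (np.float64(0.512), np.float64(0.019), np.float64(0.128))]
-3 [(np.float64(0.498), np.float64(0.03), np.float64(0.118)), (np.float64(0.502), np.float64(0.021), np.float64(0.123)), (np.float64(0.515), np.float64(0.023), np.float64(0.114))]
0 [(np.float64(0.5), np.float64(0.032), np.fl
[... 329 characters left out ...]
99), np.float64(0.029), np.float64(0.091)), (np.float64(0.504), np.float64(0.022), np.float64(0.095)), (np.float64(0.514), np.float64(0.019), np.float64(0.092))]
9 [(np.float64(0.495), np.float64(0.023), np.float64(0.09)), (np.float64(0.5), np.float64(0.017), np.float64(0.093)), (np.float64(0.509), np.float64(0.012), np.float64(0.092))]
12 [(np.float64(0.509), np.float64(0.042), np.float64(0.055)), (np.float64(0.509), np.float64(0.028), np.float64(0.068)), (np.float64(0.507), np.float64(0.009), np.float64(0.088))]
15 [(np.float64(0.504), np.float64(0.035), np.float64(0.055)), (np.float64(0.516), np.float64(0.037), np.float64(0.046)), (np.float64(0.526), np.float64(0.033), np.float64(0.044))]
```

```bash
python3 -m jog '0 0 0 0.01 0.012 0.15 -1;0 0 0 0 0 0.15 -1;0 0 0 0 0 0.12 -1;0 0 0 0 0 0 -1;0 0 0 0 0 0 -1'
python3 -c "
from h import *
go([.5234,.031,.0755],-82.7)"
```

```text
clock: 17.12
tool_pos: [0.5237, 0.0308, 0.0906]
orientation: [180.0, -0.0, -82.6]
force: [0.2, -0.1, -0.7]
opening: 0.0157
t 17.12 tcp [0.5237 0.0308 0.0906] [180.   -0.  -82.6] j [ 24.8  14.1 -28.4   0.  -47.4  72.6] F [ 0.2 -0.1 -0.7] M [-0.1  -0.04  0.01] op 0.0157
rot [ 0.   -0.    0.02] shift [-0.005  0.007  0.376]
```

```bash
python3 -m jog '0 0 0 0 0 0.08 -1;0 0 0 0 0 0.08 -1;0 0 0 0 0 0 -1'
python3 -m jog '0 0 0 0 0 0.05 -1;0 0 0 0 0 0.05 -1;0 0 0 0 0 0 -1'
python3 -c "
from h import *
go([.5234,.031,.0755],-82.7)"
```

```text
clock: 17.5
tool_pos: [0.524, 0.0309, 0.0843]
orientation: [-180.0, -0.0, -82.6]
force: [1.0, 1.0, 3.1]
opening: 0.0156
clock: 17.88
tool_pos: [0.524, 0.0309, 0.0803]
orientation: [-180.0, 0.0, -82.6]
force: [0.9, 0.2, 4.4]
opening: 0.0159
t 17.88 tcp [0.524  0.0309 0.0803] [-179.97    0.    -82.59] j [ 24.8  14.9 -29.1   0.  -46.   72.6] F [0.9 0.2 4.4] M [ 0.1  -0.   -0.02] op 0.0159
rot [-0.01  0.    0.02] shift [-0.003  0.015  0.12 ]
```

```bash
python3 -m jog '0 0 0 0 0 0.05 -1;0 0 0 0 0 0.04 -1;0 0 0 0 0 0 -1'
python3 -m jog '0 0 0 0 0 0.04 -1;0 0 0 0 0 0 -1'
python3 -c "
from h import *
go([.5234,.031,.0755],-82.7)"
```

```text
clock: 18.25
tool_pos: [0.5241, 0.031, 0.0777]
orientation: [-179.9, -0.0, -82.6]
force: [-4.1, 0.4, 13.5]
opening: 0.0159
clock: 18.5
tool_pos: [0.5241, 0.031, 0.0776]
orientation: [-179.9, -0.0, -82.5]
force: [-9.8, 2.3, 30.2]
opening: 0.0157
t 18.5 tcp [0.5241 0.031  0.0776] [-1.7991e+02 -1.0000e-02 -8.2530e+01] j [ 24.8  15.1 -29.3   0.1 -45.5  72.6] F [-9.8  2.3 30.2] M [ 0.64  3.8  -0.02] op 0.0157
rot [-0.02 -0.    0.03] shift [-0.002  0.017  0.052]
```

```bash
python3 -m jog '0 0 0 0 0 -0.1 -1;0 0 0 0 0 0 -1'
python3 -c "
from h import *
go([.5234,.031,.0755],-82.7)
for n in ('scene','top'):
    im,d=vision.snapshot(n); cv2.imwrite(f'pics/{n}7.png',im[:,:,::-1]);np.save(f'pics/{n}7.npy',d)
c=(350,285)
im=cv2.imread('pics/scene7.png')
cv2.imwrite(f'pics/scene7c.png',cv2.resize(im[c[1]-45:c[1]+45,c[0]-60:c[0]+60],None,fx=6,fy=6))
"
python3 fit2.py scene7.png .060 .063 .066
```

```text
clock: 18.75
tool_pos: [0.524, 0.031, 0.0796]
orientation: [-179.9, 0.0, -82.6]
force: [-1.3, -0.1, 6.0]
opening: 0.0156
t 18.75 tcp [0.524  0.031  0.0796] [-1.7993e+02  2.0000e-02 -8.2590e+01] j [ 24.8  14.9 -29.1   0.  -45.9  72.6] F [-1.3 -0.1  6. ] M [0.07 0.08 0.02] op 0.0156
rot [-0.01  0.    0.02] shift [-0.002  0.015  0.104]
0.06 (array([0.52451729, 0.03205068]), 64, np.float64(0.14338584985428135))
0.063 (array([0.5230153 , 0.03008569]), 64, np.float64(0.15530444909717384))
0.066 (array([0.52152029, 0.02808231]), 64, np.float64(0.17119070789610197))
```

View pics/scene7c.png

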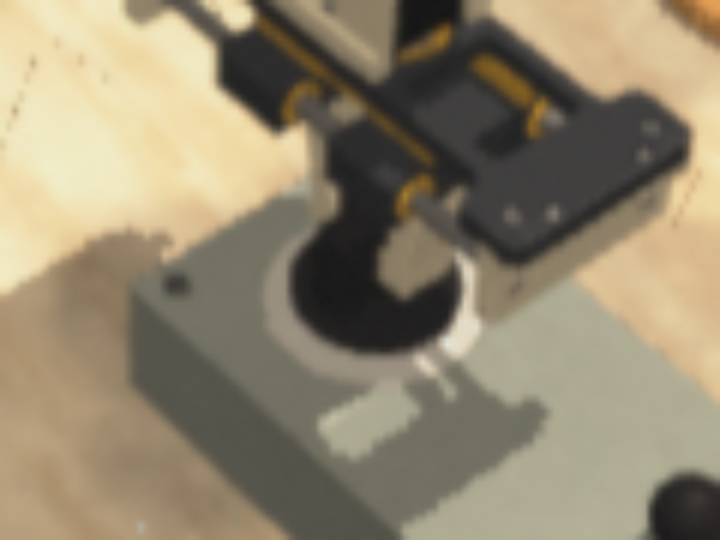

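```bash
python3 -m jog '0 0 0 0 0.025 0 -1;0 0 0 0 0 0.05 -1;0 0 0 0 0 0 -1;0 0 0 0 0 0 -1'
python3 -c "
from h import *
go([.5234,.031,.0755],-82.7)"
```

```text
clock: 19.35
tool_pos: [0.5239, 0.031, 0.0777]
orientation: [-179.9, 0.0, -82.6]
force: [1.3, -0.1, 6.1]
opening: 0.0154
t 19.35 tcp [0.5239 0.031  0.0777] [-1.7987e+02  1.0000e-02 -8.2560e+01] j [ 24.9  15.  -29.3   0.  -45.5  72.6] F [ 1.3 -0.1  6.1] M [-0.04 -0.43  0.01] op 0.0154
rot [-0.02  0.    0.02] shift [-0.001  0.012  0.055]
```

```bash
python3 -m jog '0 0 0 0 0 0.03 -1;0 0 0 0 0 0 -1;0 0 0 0 0 0 -1'
python3 -m jog '0 0 0 0 0 0.025 -1;0 0 0 0 0 0 -1;0 0 0 0 0 0 -1'
python3 -c "
from h import *
go([.5234,.031,.0755],-82.7)"
```

```text
clock: 19.73
tool_pos: [0.524, 0.031, 0.0776]
orientation: [-179.8, 0.0, -82.5]
force: [-3.0, 1.2, 17.9]
opening: 0.0156
clock: 20.1
tool_pos: [0.524, 0.031, 0.0776]
orientation: [-179.8, -0.0, -82.5]
force: [-7.0, 1.3, 28.7]
opening: 0.0156
t 20.1 tcp [0.524  0.031  0.0776] [-179.81   -0.    -82.52] j [ 24.9  15.  -29.4   0.1 -45.4  72.6] F [-7.   1.3 28.7] M [ 0.38  2.73 -0.04] op 0.0156
rot [-0.03 -0.    0.03] shift [-0.002  0.015  0.052]
```

```bash
python3 -m jog '0 0 0 0 0 -0.03 -1;0 0 0.5 0 0 0 -1;0 0 0.5 0 0 0 -1;0 0 0 0 0 0 -1'
python3 -c "
from h import *
go([.5234,.031,.0755],-172.7)
im,d=vision.snapshot('scene'); cv2.imwrite('pics/scene8.png',im[:,:,::-1])
c=(350,285);im=im[:,:,::-1]
cv2.imwrite(f'pics/scene8c.png',cv2.resize(im[c[1]-45:c[1]+45,c[0]-60:c[0]+60],None,fx=6,fy=6))
"
python3 fit2.py scene8.png .057 .060
```

```text
clock: 20.6
tool_pos: [0.5242, 0.0309, 0.0776]
orientation: [-179.8, 0.0, -88.3]
force: [-0.3, -0.8, 15.2]
opening: 0.0161
t 20.6 tcp [0.5242 0.0309 0.0776] [-1.7982e+02  1.0000e-02 -8.8310e+01] j [ 24.8  15.  -29.4   0.1 -45.4  66.8] F [-0.3 -0.8 15.2] M [-0.28  0.45 -0.05] op 0.0161
rot [-0.02  0.02 14.73] shift [0.02  0.004 0.054]
0.057 (array([0.52510698, 0.0333502 ]), 63, np.float64(0.25064091504855446))
0.06 (array([0.5236519 , 0.03126981]), 62, np.float64(0.20500399436072786))
```

View pics/scene8c.png

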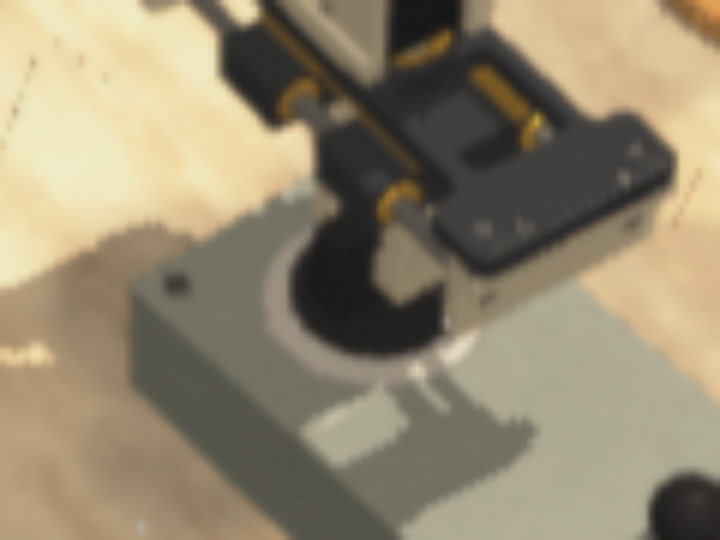

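```bash
python3 -m jog '0 0 0.6 0 0 0 -1;0 0 0.6 0 0 0 -1;0 0 0 0 0 0 -1'
python3 -c "
from h import *
go([.5234,.031,.0755],-172.7)"
```

```text
clock: 21.02
tool_pos: [0.5243, 0.0308, 0.0776]
orientation: [-179.8, 0.0, -95.2]
force: [1.2, -1.3, 14.4]
opening: 0.016
t 21.02 tcp [0.5243 0.0308 0.0776] [-1.7982e+02  2.0000e-02 -9.5190e+01] j [ 24.8  15.  -29.4   0.1 -45.4  59.9] F [ 1.2 -1.3 14.4] M [-0.66  0.21 -0.07] op 0.016
rot [-0.02  0.03 13.53] shift [0.022 0.008 0.053]
```

```bash
python3 -m jog '0 0 0.8 0 0 0 -1;0 0 0.8 0 0 0 -1;0 0 0.8 0 0 0 -1;0 0 0.8 0 0 0 -1;0 0 0 0 0 0 -1'
python3 -c "
from h import *
go([.5234,.031,.0755],-172.7)"
```

```text
clock: 21.65
tool_pos: [0.5244, 0.0304, 0.0776]
orientation: [-179.8, 0.0, -113.5]
force: [0.5, -3.7, 13.6]
opening: 0.0155
t 21.65 tcp [0.5244 0.0304 0.0776] [-1.7982e+02  5.0000e-02 -1.1354e+02] j [ 24.8  15.  -29.4   0.1 -45.4  41.5] F [ 0.5 -3.7 13.6] M [-1.47 -0.15  0.01] op 0.0155
rot [-0.02  0.02 10.33] shift [0.022 0.018 0.054]
```

```bash
python3 -m jog '0 0 0.8 0.02 -0.01 0 -1;0 0 0.8 0 0 0 -1;0 0 0.8 0 0 0 -1;0 0 0.8 0 0 0 -1;0 0 0 0 0 0 -1'
python3 -m jog '0 0 0.8 0 0 0 -1;0 0 0.8 0 0 0 -1;0 0 0.8 0 0 0 -1;0 0 0.7 0 0 0 -1;0 0 0 0 0 0 -1'
python3 -c "
from h import *
go([.5234,.031,.0755],-172.7)"
```

```text
clock: 22.28
tool_pos: [0.5242, 0.0296, 0.0776]
orientation: [-179.9, 0.1, -131.9]
force: [0.7, -3.4, 15.4]
opening: 0.0157
clock: 22.9
tool_pos: [0.5238, 0.0292, 0.0776]
orientation: [-179.9, 0.1, -149.6]
force: [-1.9, -3.9, 16.2]
opening: 0.0157
t 22.9 tcp [0.5238 0.0292 0.0776] [-1.7990e+02  8.0000e-02 -1.4963e+02] j [ 24.7  15.  -29.4   0.1 -45.5   5.6] F [-1.9 -3.9 16.2] M [-1.5   0.57  0.04] op 0.0157
rot [-0.01  0.02  4.03] shift [0.003 0.045 0.052]
```

```bash
python3 -m jog '0 0 0.6 0 -0.02 0 -1;0 0 0.6 0 0 0 -1;0 0 0.6 0 0 0 -1;0 0 0.6 0 0 0 -1;0 0 0 0 0 0 -1'
python3 -m jog '0 0 0.4 0 0 0 -1;0 0 0.3 0 0 0 -1;0 0 0 0 0 0 -1;0 0 0 0 0 0 -1'
python3 -c "
from h import *
go([.5234,.031,.0755],-172.7)"
```

```text
clock: 23.52
tool_pos: [0.5237, 0.0289, 0.0776]
orientation: [-179.9, 0.1, -163.4]
force: [-4.7, -1.6, 19.4]
opening: 0.0155
clock: 24.02
tool_pos: [0.5236, 0.0288, 0.0776]
orientation: [-180.0, 0.1, -167.3]
force: [-4.3, -1.8, 19.6]
opening: 0.0152
t 24.02 tcp [0.5236 0.0288 0.0776] [-1.7995e+02  7.0000e-02 -1.6734e+02] j [ 24.6  15.  -29.4   0.1 -45.6 -12. ] F [-4.3 -1.8 19.6] M [-0.49  1.69  0.08] op 0.0152
rot [-0.01  0.01  0.94] shift [-0.001  0.055  0.053]
```

```bash
python3 -m jog '0 0 0.3 0 0 0 -1;0 0 0 0 0 0 -1;0 0 0 0 0 0 -1'
python3 -c "
from h import *
go([.5234,.031,.0755],-172.7)"
python3 -m jog '0 0 0.3 0 0 0 -1;0 0 0 0 0 0 -1;0 0 0 0 0 0 -1'
python3 -c "
from h import *
go([.5234,.031,.0755],-172.7)"
```

```text
clock: 24.4
tool_pos: [0.5236, 0.0288, 0.0776]
orientation: [-180.0, 0.1, -169.1]
force: [-3.8, -1.0, 19.4]
opening: 0.0159
t 24.4 tcp [0.5236 0.0288 0.0776] [-1.7995e+02  6.0000e-02 -1.6906e+02] j [ 24.6  15.  -29.4   0.1 -45.6 -13.8] F [-3.8 -1.  19.4] M [-0.58  1.78  0.11] op 0.0159
rot [-0.01  0.01  0.64] shift [-0.003  0.056  0.052]
clock: 24.78
tool_pos: [0.5234, 0.0288, 0.0776]
orientation: [-180.0, 0.0, -170.8]
force: [-5.6, -1.7, 20.2]
opening: 0.0158
t 24.77 tcp [0.5234 0.0288 0.0776] [-1.7995e+02  4.0000e-02 -1.7077e+02] j [ 24.7  15.  -29.4   0.1 -45.6 -15.5] F [-5.6 -1.7 20.2] M [-0.44  1.94  0.21] op 0.0158
rot [-0.01  0.01  0.34] shift [-0.008  0.056  0.053]
```

Mz jumped from 0.11 to 0.21 N m at about 88° of turn, so the rotor is at its stop. I'll take a last look before handing in.

```bash
python3 - <<'E'
from h import *
im,d=vision.snapshot('scene'); cv2.imwrite('pics/scene9.png',im[:,:,::-1])
c=(370,290)
cv2.imwrite('pics/scene9c.png',cv2.resize(im[c[1]-60:c[1]+60,c[0]-80:c[0]+80,::-1],None,fx=5,fy=5))
W=cloud('scene',d);x,y,z=W[...,0],W[...,1],W[...,2]
m=(x>.42)&(x<.65)&(y>-.2)&(y<-.115)&(z>.105)&(z<.137); P=W[m]; print("ball",P.mean(0),len(P))
for t in ('wax_tin','sanding_block','tape_measure'): print(t,[r["location"] for r in nets.boxes_of(t,'scene')][:1])
E
python3 fit2.py scene9.png .057 .060
```

```text
ball [ 0.51672284 -0.14009491  0.12805256] 164
0.057 (array([0.5248697 , 0.03154828]), 64, np.float64(0.14318569113124716))
0.06 (array([0.52337028, 0.02954421]), 64, np.float64(0.1799127243636249))Traceback (most recent call last):
  File "<stdin>", line 7, in <module>
NameError: name 'nets' is not defined
```

View pics/scene9c.png

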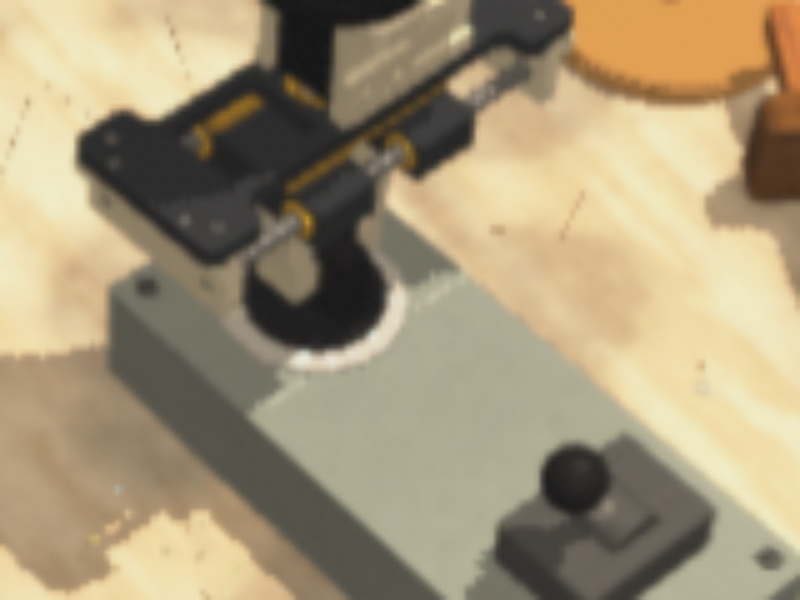

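The flange lies on the cover at about (320,310) in the crop, the bar is across the slots, the toggle at (575,478) leans to the robot's side, and the fingers still grip. I'm handing in.

```bash
python3 -c "
from plant import ctrl
print(ctrl.close_job())
o=ctrl.get_obs();print(o['clock'],o['tool_pos'],o['orientation'],o['force'],o['opening'])"
```

```text
the job is handed in; nothing more can be done
None
the job is handed in; nothing more can be done
```

I switched the toggle off first. Then I took the middle-sized carrier from the block, pushed it into the socket and turned it clockwise to the stop. I handed in at about 25 s, still gripping and pressing down. No verdict was reported.

**Last checks**
- **Switch:** the ball sits about 24 mm to the robot's side of its pivot, which is fully off. It had not moved since I pulled it over.
- **Seating:** in the last picture the flange lies on the cover, and its fitted centre is within about 2 mm of the socket's axis. The tool was pressing down with about 20 N.
- **Turn:** the tool turned about 88° clockwise, and the moment rose from 0.11 to 0.21 N m at the end, so the rotor is at its stop.
- **Grip:** the fingers stand 15.8 mm apart on the 16 mm bar.

**Checks that failed or disagreed**
- **First push:** it met a hard stop of 30 N with some side force. I took this for a jam, backed off and moved 1 mm sideways. The second push stopped at the same height, and the carrier then turned freely, so the flange was probably already on the cover.
- **Spring force:** just before that stop it read about 7 N, not the expected 9 N.
- **Grip height:** the carrier sits about 7 mm lower in the fingers than planned, because I lifted before the fingers had fully closed.
- **Other things on the bench:** the check of the tin, sanding block and tape measure crashed on a missing import, and I did not repeat it. I never moved the arm low near them.

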